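# Set the photometer's filter wheel and take a reading

## Robot

A 6-joint arm with a two-finger parallel gripper is mounted at the origin on the work surface. World frame = base frame: x ahead of the robot, y to its left, z up, the work surface at z = 0. Lengths are in m, angles in rad, forces in N, time in s.
With the tool pointing down it reaches from about 0.35 to 0.875 m from the base axis. Payload 15.5 kg.
Tool frame: the origin (TCP) lies at the very end of the fingers, on their centre line; the grasp point (between the pads) lies 19 mm behind it (env.pinch_z is the z of the grasp point in the tool frame, in m); z points along the fingers, y is the line along which they close (so a half turn about z gives the same grasp; the last joint's range is limited). The gripper opens to 85 mm and grips with 20 to 120 N. Pads are 22 mm wide; open, the fingers measure 114 mm over their backs; the gripper's body (76 mm by 85 mm) begins 54 mm behind the grasp point. The pads swing forward as they close: fully open they stand 13 mm farther back than shut.
Start: joints at [1.085, 0.494, 1.345, -0, 1.302, -0.096], TCP at [0.238, 0.578, 0.231] pointing down, gripper open.
Joint ranges: [-2.91, 2.91], [-0.82, 2.16], [0.22, 2.67], [-1.22, 4.37], [0.12, 2.79], [-3.08, 3.08]. Speed limits (rad/s): [1.89, 1.89, 2.57, 3.01, 3.01, 3.01].

## Interface

Orientations are given as a 3x3 rotation matrix whose columns are the frame's x, y, z axes.
In Python, from plant import env gives the robot as it stands.
- The arm moves only by the tool send_rows, never from a script. Its argument "commands" is a list of rows, each a list of 6 numbers: the shift along the tool's x, y, z normalised to -1 to 1, where 1 is 0.15 m, then the turn, a rotation vector about the tool's x, y, z normalised to -1 to 1, where 1 is 2 pi rad. A call has 1 to 12 rows; each row is the pose to reach, as a shift and turn from the pose commanded when the call began, along the tool's axes at that moment, turning the shorter way round; what a row does not reach only later rows make up. A row lasts 1/10 s, in which the tool goes at most 50 mm and 8.59 degrees, less where a joint would pass 70% of its speed; a pose out of reach is approached as far as the arm can. A call with a number of a shift or a turn outside -1 to 1 is refused whole. A call with a gripper value outside its range is refused whole. "grip" is the opening, from -1 (shut) to 1 (fully open), set as the call begins (left out, the last holds). The fingers move at their own pace and stop on an object; "grip_force" is the grip in N (left out, the last holds). Time passes only in rows, so rows that repeat a pose let the fingers close. It gives the time, the measured TCP pose, the force, the opening and the grip force at its end, in the units of the state.
- env.sense(): the state, without advancing time (a new reading comes with each control period).
- env.camera(name): name is "side" or "top"; returns a dict with "color" (480x640x3 uint8, red, green, blue), "fx", "fy", "cx", "cy" (pixels), "R" (3x3) and "t" (3): a world point X has camera coordinates R X + t. Camera axes: x right, y down, z forward; pixel columns grow to the right and rows downward; lengths in m; the calibration is good to about 2 mm. A picture is of the moment at which its call begins. There is no depth.
- env.finish_job(): hands the job in; it is judged then, once.
The state is a dict: "t": time; "joint_positions": joint angles; "joint_vel": joint speeds; "joint_torque": joint torques, N m; "ee_pos": TCP position; "orientation": TCP orientation; "wrist_force": force on the tool from outside, world axes, zero at the start; "torque": the same for the moment, N m; "gripper_width": finger opening in m; "grip_force": force on a finger pad.
Only numpy, scipy, OpenCV 4.12 (cv2) and the standard library are available. Lean on these libraries where they do the work, as an engineer would, in place of code of your own. Each camera call takes 0.05 s, during which the arm holds its last target. There are 200 camera calls.

## Task

On the bench stands a photometer with a sloped panel: turn its filter wheel by the bar knob, either way round, until the one large rectangular filter (the other five are small and round) shows whole and centred in the black window frame at the wheel's upper edge. Only then press the round button at the panel's lower corner all the way down and let it come up again, leaving the filter in the window. Leave the beaker, jar, metal block and tip boxes where they stand.

Things in the scene. Friction and masses are not known exactly. Their poses are not given: they have to be found in the camera images.
- photometer: White wedge, fixed; 240 mm wide (x), 254 deep (y), 35 high at its front (-y, the robot's right), 155 at the back. Origin on the bench, z up. Its grey panel passes 95 mm above the origin and rises towards +y at 30 deg: in its frame the outward normal is (0,-0.5,0.866), uphill is (0,0.866,0.5). Wheel and button axes run along the normal. Yaw -10 to 30 deg
- wheel (a joint): Angle (rad) of the filter wheel, an aluminium disc, 150 mm across, top face 10 mm off the panel. Turns freely past any angle, no detents, stays where left (0.06 N m friction). Positive = anticlockwise looking at the panel; 0 or any whole turn = rectangular filter centred in the window. Six dark filters 60 deg apart, 52 mm from the axis: five round, 20 mm; one 36 mm along the rim by 24 mm
- knob (a point): Grip point on the wheel's axis in the black bar knob, which turns with the wheel: bar 50 mm long, 14 wide, its top 56 mm off the panel, free down to 23 mm; the point is 44 mm off the panel, 12 below the bar's top. Site x runs along the bar, towards the rectangular filter; y across the bar (close the fingers along it); z along the outward normal
- filter (a point): Centre of the rectangular filter, on the wheel's face, 52 mm from the wheel's axis; turns with the wheel
- window (a point): Centre of the fixed window, at the height of the wheel's face, 52 mm uphill of the wheel's axis. The black frame's opening is 52 mm across and 34 mm uphill; frame bars 6 to 17 mm wide, their top 18 mm off the panel (8 mm above the wheel's face)
- read_top (a point): Centre of the top of the white push button, 28 mm in diameter, standing 22 mm off the panel in a round grey housing of 44 mm that is 12 mm high; lower right of the panel for someone facing it. It moves into the panel along the normal
- read (a joint): Travel of the button (m): 0 = up, 0.006 = fully pressed; a spring pushes it back up, 5 N hold it fully down, 1.5 N start it
- tip_box: Bystander: blue pipette tip box with pale lid, 90 x 125 x 75 mm; origin under its centre
- small_tip_box: Bystander: smaller blue tip box with pale lid, 75 x 105 x 55 mm; origin under its centre
- beaker: Bystander: pale plastic beaker, 84 mm across the rim, 110 mm high, behind the photometer; origin under its centre
- metal_block: Bystander: aluminium block 42 x 42 x 62 mm, in front of the photometer; origin under its centre
- jar: Bystander: amber jar, 54 mm in diameter, 75 mm high, at the photometer's side; origin under its centre

How it is judged:
On the way, in this order (a step that is already met when the one before it is completed fails the run):
1. the rectangular filter rests in the window, its centre within 7.5 mm of the window's centre (distance between filter and window below 0.0075 m and velocity of joint wheel between -0.15 and 0.15 rad/s), for 0.2 s.
2. the button is pressed down (5 mm or more of its 6 mm) (value of joint read above 0.005 m and distance between filter and window below 0.0075 m), for 0.05 s.
At the end, for the whole second after the job is handed in: the rectangular filter stands still in the window, its centre within 7.5 mm of the window's centre, and the button, having been pressed, is up again (within 1.5 mm) (distance between filter and window below 0.0075 m and velocity of joint wheel between -0.05 and 0.05 rad/s and value of joint read below 0.0015 m); the robot touches nothing.
It fails at once if the button is pressed (5 mm or more) while the rectangular filter is not in the window (centres more than 10 mm apart) (value of joint read above 0.005 m and distance between filter and window above 0.01 m).
It fails at once if a bystander (tip boxes, beaker, metal block, jar) is moved by more than 30 mm (distance of any of tip_box, small_tip_box, beaker, metal_block, jar from where it was at the start of the episode above 0.03 m).
It also fails if it takes over 56 s, if anything falls off the work surface, if the arm or the gripper's body presses on something with over 40 N, if the wrist force passes 120 N, or if a joint passes its speed limit or range.

## Working session

There is one attempt and no reset: what is moved stays moved. The work goes in short steps, Python scripts to look and compute and a tool call to move; the robot and the scene stay as the last step left them, time stands still between calls to the robot, and variables do not carry over. Pictures are saved under pics/ and viewed, at most 10 in all, crops included, and the job is handed in when it is done.

Besides the shell and the picture viewer there is one more tool, called after "Emit:" as name([rows], argument=value, ...), one row to a line, values as JSON. send_rows: Moves the arm, as the interface text tells. Scaled input: -1 to 1 covers 0.15 m each way for a shift and 2 pi rad each way for a turn. Its arguments: {"type":"object","properties":{"commands":{"type":"array","items":{"type":"array","items":{"type":"number"}}},"grip":{"type":"number"},"grip_force":{"type":"number"}},"required":["commands"]}

```bash
mkdir -p pics; ls; python3 - <<'E'
from plant import env
import cv2,numpy as np
for n in("side","top"):
    c=env.camera(n); cv2.imwrite(f"pics/{n}0.png",c["color"][:,:,::-1]); print(n,c["fx"],c["fy"],c["cx"],c["cy"],c["R"],c["t"])
print(env.pinch_z,env.sense())
E
```

```text
pics
side 591.7697561403498 591.7697561403498 317.09888053101884 237.1422117260478 [[ 0.64164559  0.76687544  0.01389204]
 [ 0.54838549 -0.44602113 -0.7073461 ]
 [-0.53625021  0.4614837  -0.70673086]] [-0.37377126 -0.23152064  2.06824128]
top 614.0567893162677 614.0567893162677 318.04981108844464 252.05277671104972 [[ 0.04717704 -0.9988782  -0.00408369]
 [-0.97627001 -0.04524344 -0.21177795]
 [ 0.21135562  0.01397784 -0.97730928]] [-0.02457511  0.55519113  1.80946502]
-0.0187 {'t': 0.1, 'joint_positions': array([ 1.08450742e+00,  4.94130325e-01,  1.34607969e+00,  1.43409193e-07,
        1.30248529e+00, -9.55043423e-02]), 'joint_vel': array([ 0.00066149, -0.00114695, -0.0012883 , -0.00191043,  0.00020621,
       -0.00197547]), 'joint_torque': array([ 3.06179245e-03, -8.83599901e+01, -3.84569764e+01,  2.39817000e-04,
        5.35800282e-03, -1.43743381e-05]), 'ee_pos': array([0.23791796, 0.57759279, 0.23075054]), 'orientation': array([[-9.24610453e-01,  3.80913698e-01, -5.15448040e-04],
       [ 3.80914032e-01,  9.24609945e-01, -9.74766884e-04],
       [ 1.05286325e-04, -1.09762104e-03, -9.99999392e-01]]), 'wrist_force': array([ 0.28677618, -0.26190946,  0.03464423]), 'torque': array([-0.02486065,  0.01155949,  0.061268  ]), 'grip_force': 0.0, 'gripper_width': 0.0857067443946137}
```

View pics/side0.png

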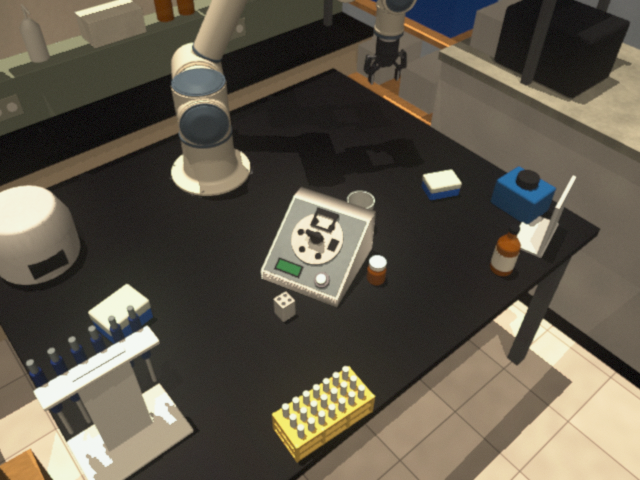

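View pics/top0.png

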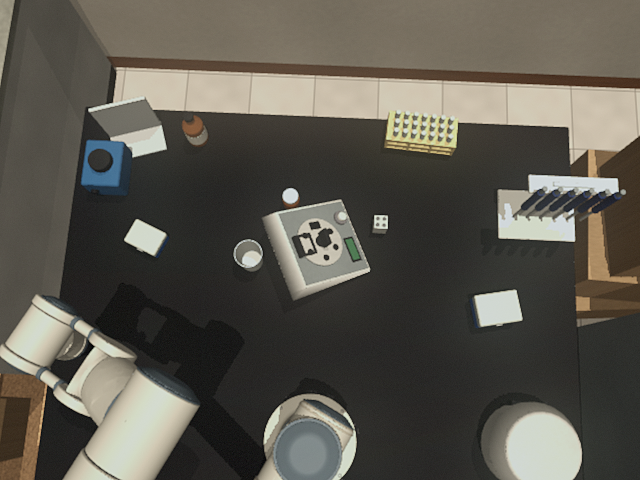

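Both views are clear: the photometer is near (320,245) in each. The rectangular filter sits right of the knob in the side view, near (333,244). I'll enlarge both crops to measure.

```bash
python3 - <<'E'
import cv2,numpy as np
s=cv2.imread("pics/side0.png")[185:305,255:385]; t=cv2.imread("pics/top0.png")[190:305,255:385]
f=lambda a:cv2.resize(a,None,fx=6,fy=6,interpolation=cv2.INTER_CUBIC)[:590]
def grid(a,u,v):
    for k in range(0,a.shape[1],60):cv2.putText(a,str(u+k//6),(k,8),0,.35,(0,255,255));cv2.line(a,(k,10),(k,16),(0,255,255))
    for k in range(0,a.shape[0],60):cv2.putText(a,str(v+k//6),(0,k+4),0,.35,(0,255,255));
    return a
cv2.imwrite("pics/sc.png",grid(cv2.resize(s,None,fx=5,fy=5,interpolation=2),255,185)) if 0 else cv2.imwrite("pics/sc.png",grid(f(s[:98]),255,185)); cv2.imwrite("pics/tc.png",grid(f(t[5:103]),255,195))
E
```

```text
(no output)
```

View pics/sc.png

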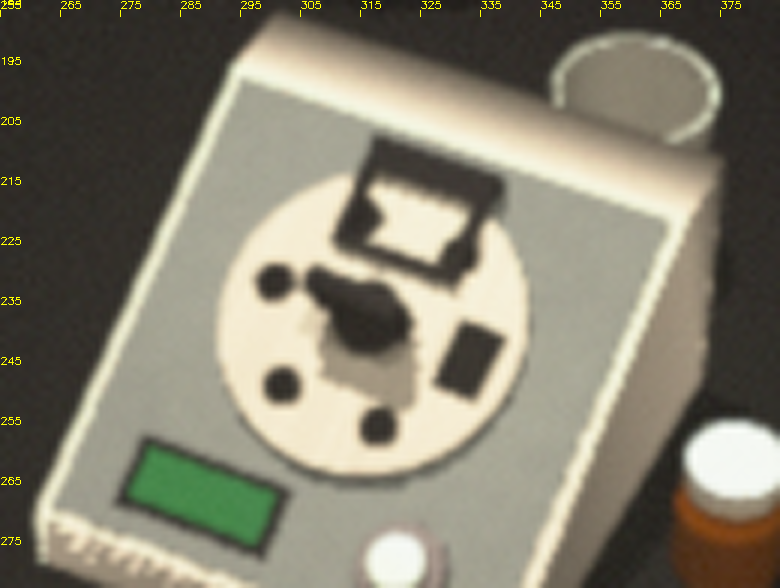

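View pics/tc.png

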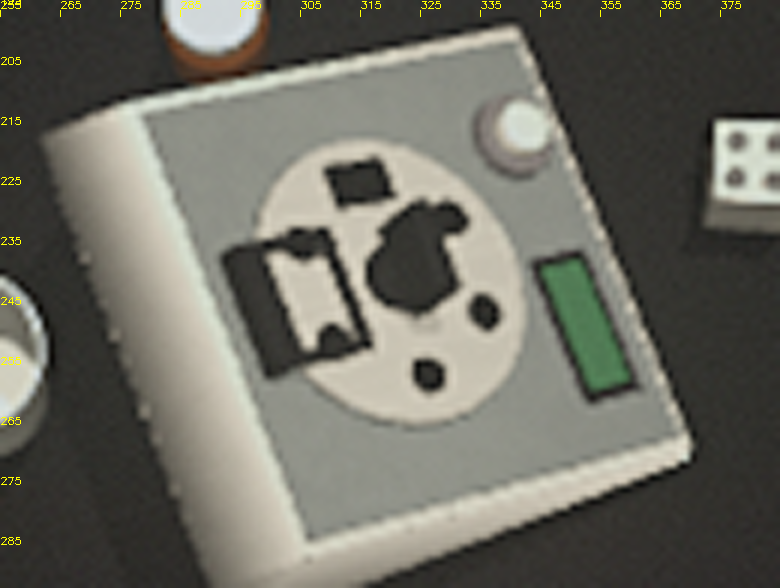

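Side crop (6x): rect filter at (469,360), round filters at (275,281), (283,385), (379,426), button at (397,560). Top crop: rect at (359,183), rounds at (428,375) and (485,312), button at (524,127). The rect is about 90° clockwise of the window. Next I fit the pose from both views.

```bash
cat > fit.py <<'E'
import numpy as np
from scipy.optimize import least_squares
K={"side":(591.7697561403498,317.09888,237.14221,185,np.array([[0.64164559,0.76687544,0.01389204],[0.54838549,-0.44602113,-0.7073461],[-0.53625021,0.4614837,-0.70673086]]),np.array([-0.37377126,-0.23152064,2.06824128])),
"top":(614.0567893,318.0498111,252.0527767,195,np.array([[0.04717704,-0.9988782,-0.00408369],[-0.97627001,-0.04524344,-0.21177795],[0.21135562,0.01397784,-0.97730928]]),np.array([-0.02457511,0.55519113,1.80946502]))}
def proj(n,X):
    f,cx,cy,v,R,t=K[n];p=R@X+t;return np.array([f*p[0]/p[2]+cx,f*p[1]/p[2]+cy])
def full(n,c): return np.array([(c[0]+.5)/6-.5+255,(c[1]+.5)/6-.5+K[n][3]])
def Rp(yaw):
    c,s=np.cos(yaw),np.sin(yaw)
    return np.array([[c,-s,0],[s,c,0],[0,0,1]])@np.array([[1,0,0],[0,.8660254,-.5],[0,.5,.8660254]])
# C = wheel axis on panel surface; features in panel coordinates (x,uphill,normal)
def model(p):
    C,yaw,th=p[:3],p[3],p[4]; R=Rp(yaw)
    F=lambda d:(lambda a:[-.052*np.sin(a),.052*np.cos(a),.010])(th+np.radians(d))
    w=lambda x,u,h:[x,u,h]
    a,b,ub,uf=p[7:11]
    L={"rect":F(0),"r180":F(180),"r240":F(240),"r300":F(300),"btn":[p[5],p[6],.022],
       "BR":[a,ub,0],"BL":[b,ub,0],"FR":[a,uf,0],"FL":[b,uf,0]}
    return {k:C+R@np.array(v) for k,v in L.items()}
obs={"side":{"rect":(469,360),"r180":(275,281),"r240":(283,385),"r300":(379,426),"btn":(397,560),"BR":(672,222),"BL":(240,82)},
"top":{"rect":(359,183),"r180":(428,375),"r240":(485,312),"btn":(524,127),"BR":(142,112),"BL":(306,546),"FR":(517,36),"FL":(685,436)}}
def res(p):
    m=model(p);return np.concatenate([proj(n,m[k])-full(n,c) for n in obs for k,c in obs[n].items()])
r=least_squares(res,[.5,0,.1,.2,-1.57,.08,-.09,.11,-.11,.1,-.1],loss="soft_l1")
if __name__=="__main__":
    np.set_printoptions(precision=4,suppress=True)
    p=r.x;print(p,np.degrees(p[3:5]));print(res(p).reshape(-1,2))
    m=model(p)
    for k in m:print(k,m[k])
    R=Rp(p[3]);C=p[:3]
    for h in(.01,.044,.056):print(h,C+R@[0,0,h])
    for x in(0,.03,.052):print("px",[proj(n,C+R@np.array([0,x,.056 if x<.05 else .01]))-[255,K[n][3]] for n in K])
E
python3 fit.py
```

```text
[ 0.5753  0.0028  0.1088  0.4191 -1.6084  0.0597 -0.1038  0.1137 -0.1148
  0.0944 -0.1404] [ 24.0126 -92.1548]
[[-0.3519  0.1171]
 [-0.448   0.2907]
 [-0.5371  0.2676]
 [-0.3057  0.1006]
 [-0.7671 -0.0757]
 [-0.6278  0.3679]
 [-0.4708 -0.5548]
 [-0.8475 -0.2283]
 [-0.6342 -0.1277]
 [-0.7641 -0.2171]
 [-0.3807 -0.6817]
 [-0.6844 -0.2098]
 [ 0.0747 -0.5592]
 [ 0.1446 -0.0778]
 [-0.1705 -0.0296]]
rect [0.6255 0.0178 0.1165]
r180 [ 0.5292 -0.0214  0.1184]
r240 [ 0.5676 -0.0479  0.0954]
r300 [ 0.6158 -0.0283  0.0945]
btn [ 0.671  -0.0651  0.0759]
BR [0.6459 0.1238 0.156 ]
BL [0.4372 0.0308 0.156 ]
FR [ 0.7287 -0.062   0.0386]
FL [ 0.52   -0.155   0.0386]
0.01 [ 0.5774 -0.0018  0.1174]
0.044 [ 0.5843 -0.0173  0.1469]
0.056 [ 0.5867 -0.0228  0.1573]
px [array([57.5355, 48.2088]), array([71.7552, 39.8326])]
px [array([61.752, 38.471]), array([63.3846, 41.7856])]
px [array([68.1095, 36.7057]), array([49.9655, 49.2381])]
```

```bash
cat > go.py <<'E'
import sys,numpy as np
from plant import env
from scipy.spatial.transform import Rotation as Ro
from fit import r,Rp
np.set_printoptions(precision=4,suppress=True)
p=r.x
def goal(x,u,h,ang):  # panel coords of TCP (m), bar angle deg (tool y across bar)
    a=np.radians(ang);y=np.array([np.cos(a+0),np.sin(a),0]) if 0 else np.array([-np.cos(a),-np.sin(a),0])
    y=-y if 0 else y
    d=np.array([-np.sin(a),np.cos(a),0]);y=np.cross([0,0,1],d);z=np.array([0,0,-1.])
    R=Rp(p[3]);return p[:3]+R@np.array([x,u,h]),R@np.column_stack([np.cross(y,z),y,z])
if __name__=="__main__":
    x,u,h,a=map(float,sys.argv[1:]);X,R=goal(x,u,h,a);s=env.sense();E=s["orientation"]
    print("t",s["t"],"pos",s["ee_pos"],"goal",X,"F",s["wrist_force"],"J",s["joint_positions"],"w",s["gripper_width"],s["grip_force"])
    print("panel tcp",Rp(p[3]).T@(s["ee_pos"]-p[:3]))
    print("shift",E.T@(X-s["ee_pos"])/.15,"turn",Ro.from_matrix(E.T@R).as_rotvec()/(2*np.pi))
E
python3 go.py 0 0 .13 -92.2
```

```text
t 0.1 pos [0.2379 0.5776 0.2308] goal [ 0.6018 -0.0566  0.2214] F [ 0.2868 -0.2619  0.0346] J [ 1.0845  0.4941  1.3461  0.      1.3025 -0.0955] w 0.0857067443946137 0.0
panel tcp [-0.0743  0.6346 -0.2256]
shift [-3.8534 -2.985   0.0654] turn [-0.078   0.0351 -0.1199]
```

Emit:
send_rows([
  [-0.25, -0.19, -0.05, 0, 0, 0],
  [-0.5, -0.38, -0.1, 0, 0, 0],
  [-0.75, -0.57, -0.1, 0, 0, 0],
  [-0.96, -0.74, -0.15, 0, 0, 0],
  [-0.96, -0.74, -0.15, 0, 0, 0],
])

```text
t: 0.6
ee_pos: [0.3308, 0.417, 0.2544]
orientation: [[-0.923, 0.384, 0.001], [0.384, 0.923, -0.001], [-0.001, -0.001, -1.0]]
wrist_force: [-0.1, 0.2, -0.4]
gripper_width: 0.0854
grip_force: 0.0
```

Emit:
send_rows([
  [-0.25, -0.19, -0.05, 0, 0, 0],
  [-0.5, -0.38, -0.1, 0, 0, 0],
  [-0.75, -0.57, -0.1, 0, 0, 0],
  [-0.96, -0.74, -0.15, 0, 0, 0],
  [-0.96, -0.74, -0.15, 0, 0, 0],
  [-0.96, -0.74, -0.15, 0, 0, 0],
])

```text
t: 1.2
ee_pos: [0.42, 0.2627, 0.2762]
orientation: [[-0.924, 0.383, -0.0], [0.383, 0.924, 0.0], [0.0, 0.0, -1.0]]
wrist_force: [-0.2, 1.2, 0.4]
gripper_width: 0.0853
grip_force: 0.0
```

Emit:
send_rows([
  [-0.25, -0.19, -0.05, 0, 0, 0],
  [-0.5, -0.38, -0.1, 0, 0, 0],
  [-0.75, -0.57, -0.1, 0, 0, 0],
  [-0.96, -0.74, -0.15, 0, 0, 0],
  [-0.96, -0.74, -0.15, 0, 0, 0],
  [-0.96, -0.74, -0.15, 0, 0, 0],
])

```text
t: 1.8
ee_pos: [0.5106, 0.1061, 0.2984]
orientation: [[-0.924, 0.381, -0.001], [0.381, 0.924, 0.0], [0.001, 0.0, -1.0]]
wrist_force: [-0.5, 0.2, -0.3]
gripper_width: 0.0856
grip_force: 0.0
```

```bash
python3 go.py 0 0 .13 -92.2
```

```text
t 1.8 pos [0.5106 0.1061 0.2984] goal [ 0.6018 -0.0566  0.2214] F [-0.4657  0.1838 -0.2698] J [ 0.0901  0.2839  1.498   0.0004  1.3604 -1.0896] w 0.08560079417308715 0.0
panel tcp [-0.0171  0.1994  0.1038]
shift [-0.9759 -0.7711  0.5127] turn [-0.0778  0.035  -0.12  ]
```

j6 would end near −3.5 (out of range), so I use the half-turned grasp.

```bash
python3 go.py 0 0 .13 87.8 | tail -1
```

```text
shift [-0.9759 -0.7711  0.5127] turn [0.0435 0.0965 0.3665]
```

Emit:
send_rows([
  [-0.1, -0.1, 0, 0.005, 0.01, 0.04],
  [-0.2, -0.2, 0, 0.01, 0.02, 0.08],
  [-0.3, -0.25, 0, 0.015, 0.03, 0.12],
  [-0.4, -0.35, 0, 0.02, 0.04, 0.16],
  [-0.5, -0.4, 0, 0.025, 0.05, 0.2],
  [-0.6, -0.5, 0, 0.03, 0.06, 0.24],
  [-0.7, -0.6, 0, 0.035, 0.07, 0.28],
  [-0.8, -0.65, 0.1, 0.0435, 0.0965, 0.3665],
  [-0.9, -0.7, 0.1, 0.0435, 0.0965, 0.3665],
  [-0.976, -0.771, 0.2, 0.0435, 0.0965, 0.3665],
  [-0.976, -0.771, 0.2, 0.0435, 0.0965, 0.3665],
  [-0.976, -0.771, 0.3, 0.0435, 0.0965, 0.3665],
])

```text
t: 3.0
ee_pos: [0.6027, -0.0552, 0.254]
orientation: [[0.568, 0.773, -0.282], [0.816, -0.486, 0.313], [0.105, -0.408, -0.907]]
wrist_force: [0.3, -0.5, 0.6]
gripper_width: 0.0856
grip_force: 0.0
```

```bash
python3 go.py 0 0 .13 87.8
```

```text
t 3.0 pos [ 0.6027 -0.0552  0.254 ] goal [ 0.6018 -0.0566  0.2214] F [ 0.2588 -0.4882  0.6289] J [-0.3092  0.6332  1.1029  0.2189  1.7818  0.2813] w 0.08561090004495862 0.0
panel tcp [0.0014 0.0171 0.1579]
shift [-0.0337  0.0884  0.1965] turn [0.0116 0.0247 0.0905]
```

Emit:
send_rows([
  [-0.01, 0.03, 0.05, 0.003, 0.006, 0.022],
  [-0.02, 0.05, 0.1, 0.006, 0.012, 0.045],
  [-0.03, 0.07, 0.15, 0.009, 0.018, 0.067],
  [-0.034, 0.088, 0.196, 0.0116, 0.0247, 0.0905],
  [-0.034, 0.088, 0.196, 0.0116, 0.0247, 0.0905],
  [-0.034, 0.088, 0.196, 0.0116, 0.0247, 0.0905],
  [-0.034, 0.088, 0.196, 0.0116, 0.0247, 0.0905],
])

```text
t: 3.7
ee_pos: [0.6013, -0.0576, 0.2216]
orientation: [[0.923, 0.325, -0.205], [0.384, -0.803, 0.455], [-0.016, -0.499, -0.867]]
wrist_force: [-0.0, 0.1, -0.1]
gripper_width: 0.0853
grip_force: 0.0
```

```bash
python3 go.py 0 0 .026 87.8; python3 - <<'E'
from plant import env
import cv2,numpy as np
a=[cv2.resize(np.ascontiguousarray(env.camera(n)["color"][170:320,230:400,::-1]),None,fx=2.35,fy=2.35,interpolation=2) for n in("side","top")]
cv2.imwrite("pics/h.png",np.hstack(a))
E
```

```text
t 3.7 pos [ 0.6013 -0.0576  0.2216] goal [ 0.5806 -0.0091  0.1313] F [-0.0112  0.0962 -0.0675] J [-0.3889  0.6523  1.1959  0.3528  1.682   0.7617] w 0.08533369870945029 0.0
panel tcp [-0.0008 -0.0005  0.1306]
shift [ 0.0066 -0.0041  0.6972] turn [0.0002 0.0003 0.0014]
```

View pics/h.png

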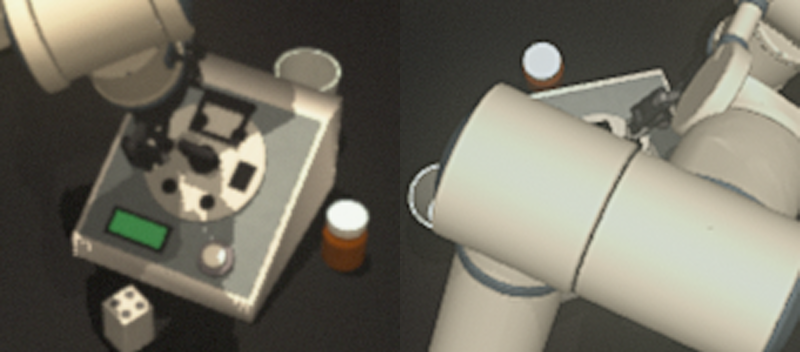

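The side view shows the open fingers straddling the knob at about (195,155), one uphill and one downhill. Now I descend and close.

Emit:
send_rows([
  [0.0, 0, 0.15, 0, 0, 0],
  [0.005, 0, 0.3, 0, 0, 0.001],
  [0.006, 0, 0.45, 0, 0, 0.001],
  [0.006, -0.004, 0.6, 0, 0, 0.001],
  [0.006, -0.004, 0.69, 0, 0, 0.001],
  [0.006, -0.004, 0.69, 0, 0, 0.001],
  [0.006, -0.004, 0.69, 0, 0, 0.001],
])

```text
t: 4.5
ee_pos: [0.5811, -0.0108, 0.1324]
orientation: [[0.927, 0.316, -0.204], [0.375, -0.807, 0.456], [-0.02, -0.499, -0.866]]
wrist_force: [0.9, -0.1, 1.1]
gripper_width: 0.0856
grip_force: 0.0
```

Emit:
send_rows([
  [0, 0, 0, 0, 0, 0],
  [0, 0, 0, 0, 0, 0],
  [0, 0, 0, 0, 0, 0],
  [0, 0, 0, 0, 0, 0],
  [0, 0, 0, 0, 0, 0],
  [0, 0, 0, 0, 0, 0],
  [0, 0, 0, 0, 0, 0],
  [0, 0, 0, 0, 0, 0],
  [0, 0, 0, 0, 0, 0],
  [0, 0, 0, 0, 0, 0],
], grip=-1, grip_force=30)

```text
t: 5.5
ee_pos: [0.5815, -0.0129, 0.1311]
orientation: [[0.927, 0.315, -0.202], [0.374, -0.809, 0.453], [-0.02, -0.496, -0.868]]
wrist_force: [4.4, -16.7, -9.6]
gripper_width: 0.0135
grip_force: 39.1
```

```bash
python3 go.py 0 0 .026 180
```

```text
t 5.5 pos [ 0.5815 -0.0129  0.1311] goal [ 0.5806 -0.0091  0.1313] F [  4.4102 -16.7001  -9.5799] J [-0.3377  0.7059  1.3678  0.3719  1.4505  0.7382] w 0.013517321280941108 39.13059800863266
panel tcp [-0.0007 -0.0034  0.0277]
shift [ 0.0037 -0.0229  0.0115] turn [ 0.0006  0.0005 -0.2566]
```

Emit:
send_rows([
  [0.0, 0.015, 0, 0, 0, 0],
  [0, 0.025, 0, 0, 0, 0],
  [0, 0.025, 0, 0, 0, 0],
  [0, 0.025, 0, 0, 0, 0],
])

```text
t: 5.9
ee_pos: [0.5816, -0.013, 0.1309]
orientation: [[0.927, 0.315, -0.204], [0.375, -0.806, 0.458], [-0.02, -0.501, -0.865]]
wrist_force: [-2.7, 2.0, 12.5]
gripper_width: 0.0135
grip_force: 40.4
```

```bash
python3 go.py 0 0 .026 180
```

```text
t 5.9 pos [ 0.5816 -0.013   0.1309] goal [ 0.5806 -0.0091  0.1313] F [-2.6785  1.9933 12.4664] J [-0.3396  0.7087  1.3651  0.3746  1.4556  0.735 ] w 0.013536927642009125 40.436285734176636
panel tcp [-0.0007 -0.0036  0.0277]
shift [ 0.0039 -0.0243  0.0113] turn [-0.0002 -0.0001 -0.2564]
```

Emit:
send_rows([
  [0, 0, 0, 0, 0, -0.01],
  [0, 0, 0, 0, 0, -0.022],
  [0, 0, 0, 0, 0, -0.034],
  [0, 0, 0, 0, 0, -0.046],
  [0, 0, 0, 0, 0, -0.058],
  [0, 0, 0, 0, 0, -0.07],
  [0, 0, 0, 0, 0, -0.082],
  [0, 0, 0, 0, 0, -0.094],
  [0, 0, 0, 0, 0, -0.106],
  [0, 0, 0, 0, 0, -0.118],
  [0, 0, 0, 0, 0, -0.128],
  [0, 0, 0, 0, 0, -0.128],
])

```text
t: 7.1
ee_pos: [0.5818, -0.0133, 0.1307]
orientation: [[0.414, 0.887, -0.204], [0.842, -0.288, 0.457], [0.347, -0.361, -0.866]]
wrist_force: [0.1, 1.3, 10.0]
gripper_width: 0.0135
grip_force: 40.3
```

```bash
python3 go.py 0 -.0036 .0277 180
```

```text
t 7.1 pos [ 0.5818 -0.0133  0.1307] goal [ 0.5822 -0.0127  0.131 ] F [ 0.1104  1.3002 10.0038] J [-0.3397  0.7089  1.3649  0.3742  1.4549 -0.0717] w 0.013466989643158536 40.26827394962311
panel tcp [-0.0006 -0.004   0.0277]
shift [ 0.0051  0.0009 -0.0002] turn [-0.     -0.0001 -0.128 ]
```

Emit:
send_rows([
  [0, 0, 0, 0, 0, -0.01],
  [0, 0, 0, 0, 0, -0.022],
  [0, 0, 0, 0, 0, -0.034],
  [0, 0, 0, 0, 0, -0.046],
  [0, 0, 0, 0, 0, -0.058],
  [0, 0, 0, 0, 0, -0.07],
  [0, 0, 0, 0, 0, -0.082],
  [0, 0, 0, 0, 0, -0.094],
  [0, 0, 0, 0, 0, -0.106],
  [0, 0, 0, 0, 0, -0.118],
  [0, 0, 0, 0, 0, -0.128],
  [0, 0, 0, 0, 0, -0.128],
])

```text
t: 8.3
ee_pos: [0.5822, -0.0133, 0.1306]
orientation: [[-0.352, 0.914, -0.203], [0.791, 0.407, 0.457], [0.5, 0.0, -0.866]]
wrist_force: [3.1, 1.1, 7.6]
gripper_width: 0.0135
grip_force: 40.0
```

Emit:
send_rows([
  [0, 0, 0, 0, 0, 0],
  [0, 0, 0, 0, 0, 0],
  [0, 0, 0, 0, 0, 0],
  [0, 0, 0, 0, 0, 0],
])

```text
t: 8.7
ee_pos: [0.5822, -0.0133, 0.1306]
orientation: [[-0.35, 0.914, -0.203], [0.792, 0.405, 0.457], [0.5, -0.001, -0.866]]
wrist_force: [2.6, 1.3, 7.5]
gripper_width: 0.0133
grip_force: 40.0
```

```bash
python3 go.py 0 -.0036 .0277 180;python3 - <<'E'
from plant import env
import cv2,numpy as np
cv2.imwrite("pics/s2.png",cv2.resize(np.ascontiguousarray(env.camera("side")["color"][185:283,255:385,::-1]),None,fx=6,fy=6,interpolation=2))
E
```

```text
t 8.7 pos [ 0.5822 -0.0133  0.1306] goal [ 0.5822 -0.0127  0.131 ] F [2.5716 1.3078 7.4939] J [-0.3395  0.7091  1.3645  0.3742  1.4543 -0.8735] w 0.013339667500068734 39.97804820537567
panel tcp [-0.0003 -0.0042  0.0277]
shift [ 0.0042  0.002  -0.0003] turn [ 0.0001  0.     -0.0004]
```

View pics/s2.png

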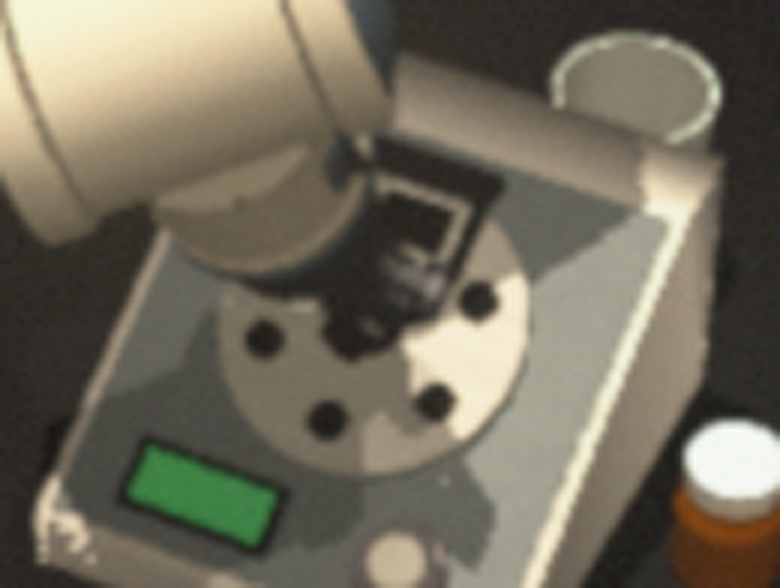

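The rectangular filter now shows in the window near (415,220), with rounds at (264,339), (326,420), (435,403) and (479,300). I check the angle numerically.

```bash
cat > th.py <<'E'
from fit import *
p=r.x
def ang(n,obs):
    def f(q):
        C=p[:3]+Rp(p[3])@np.array([q[1],q[2],0]);o=[]
        for d,c in obs:
            a=q[0]+np.radians(d);o.append(proj(n,C+Rp(p[3])@np.array([-.052*np.sin(a),.052*np.cos(a),.01]))-full(n,c))
        return np.concatenate(o)
    s=least_squares(f,[0,0,0]);return np.degrees(s.x[0]),s.x[1:]*1e3,np.abs(s.fun).max()
E
python3 -c "
from th import *
print(ang('side',[(60,(264,339)),(120,(326,420)),(-120,(435,403)),(-60,(479,300))]))
print(ang('side',[(0,(469,360)),(180,(275,281)),(240,(283,385)),(300,(379,426))]))"
```

```text
(np.float64(29.196357166852287), array([ 11.61103139, -18.72212026]), np.float64(6.6976128533855785))
(np.float64(-92.46199342351164), array([1.01056862, 0.92251448]), np.float64(0.14453156503873288))
```

```bash
python3 -c "
from th import *
print(ang('side',[(120,(264,339)),(180,(326,420)),(-120,(435,403)),(-60,(479,300))]))"
```

```text
(np.float64(-0.2905503322247464), array([0.60596837, 0.77202392]), np.float64(0.27369972729181313))
```

Wheel angle is −0.3°, well inside the tolerance. Release and retreat.

Emit:
send_rows([
  [0, 0, 0, 0, 0, 0],
  [0, 0, 0, 0, 0, 0],
  [0, 0, 0, 0, 0, 0],
  [0, 0, 0, 0, 0, 0],
  [0, 0, 0, 0, 0, 0],
  [0, 0, 0, 0, 0, 0],
  [0, 0, 0, 0, 0, 0],
  [0, 0, 0, 0, 0, 0],
], grip=0)

```text
t: 9.55
ee_pos: [0.5817, -0.0136, 0.1299]
orientation: [[-0.35, 0.914, -0.204], [0.792, 0.405, 0.456], [0.5, -0.002, -0.866]]
wrist_force: [0.0, 0.3, -0.5]
gripper_width: 0.0428
grip_force: 0.0
```

Emit:
send_rows([
  [0, 0, -0.1, 0, 0, 0],
  [0, 0, -0.25, 0, 0, 0],
  [0, 0, -0.4, 0, 0, 0],
  [0, 0, -0.55, 0, 0, 0],
  [0, 0, -0.55, 0, 0, 0],
  [0, 0, -0.55, 0, 0, 0],
])

```text
t: 10.15
ee_pos: [0.5985, -0.0513, 0.2012]
orientation: [[-0.35, 0.915, -0.204], [0.793, 0.405, 0.456], [0.5, -0.002, -0.866]]
wrist_force: [-0.1, 0.8, -1.0]
gripper_width: 0.0425
grip_force: 0.0
```

Emit:
send_rows([
  [0, 0, 0, 0, 0, 0],
  [0, 0, 0, 0, 0, 0],
  [0, 0, 0, 0, 0, 0],
  [0, 0, 0, 0, 0, 0],
  [0, 0, 0, 0, 0, 0],
  [0, 0, 0, 0, 0, 0],
], grip=-1)

```text
t: 10.75
ee_pos: [0.5986, -0.0512, 0.2014]
orientation: [[-0.35, 0.914, -0.204], [0.792, 0.405, 0.456], [0.5, -0.002, -0.866]]
wrist_force: [-0.2, -0.2, -0.4]
gripper_width: 0.0002
grip_force: 0.0
```

```bash
python3 go.py .060 -.1035 .06 180;python3 - <<'E'
from plant import env
import cv2,numpy as np
cv2.imwrite("pics/s3.png",cv2.resize(np.ascontiguousarray(env.camera("side")["color"][185:283,255:385,::-1]),None,fx=6,fy=6,interpolation=2))
E
```

```text
t 10.75 pos [ 0.5986 -0.0512  0.2014] goal [ 0.6788 -0.0821  0.109 ] F [-0.1837 -0.1566 -0.4111] J [-0.3826  0.6651  1.2305  0.3552  1.6353 -0.8464] w 0.0001654128470933045 0.0
panel tcp [-0.0008 -0.0046  0.1096]
shift [-0.6579  0.4074  0.3302] turn [-0.0001  0.     -0.0005]
```

View pics/s3.png

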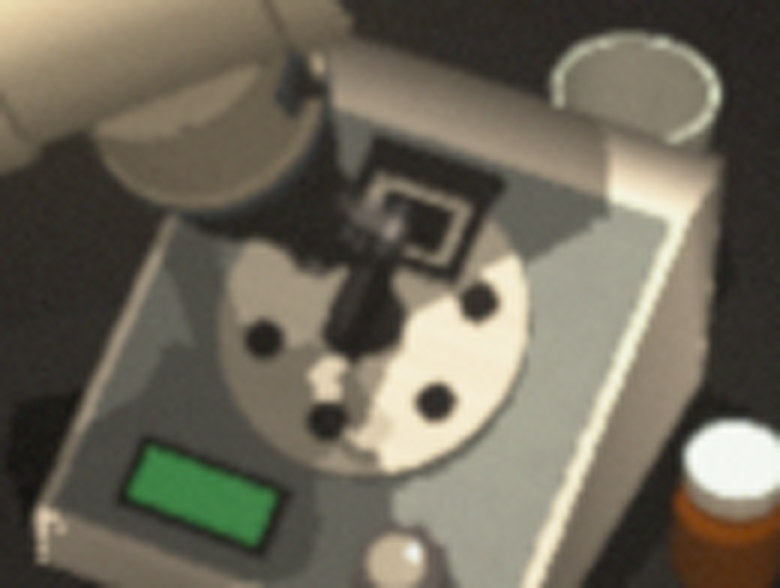

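The filter is unmoved in the window near (415,220). Next, over the button.

Emit:
send_rows([
  [-0.2, 0.12, 0, 0, 0, 0],
  [-0.4, 0.25, 0, 0, 0, 0],
  [-0.6, 0.36, 0.05, 0, 0, 0],
  [-0.675, 0.407, 0.2, 0, 0, 0],
  [-0.675, 0.407, 0.33, 0, 0, 0],
  [-0.675, 0.407, 0.46, 0, 0, 0],
  [-0.675, 0.407, 0.46, 0, 0, 0],
  [-0.675, 0.407, 0.46, 0, 0, 0],
])

```text
t: 11.6
ee_pos: [0.6759, -0.0754, 0.0914]
orientation: [[-0.35, 0.914, -0.204], [0.792, 0.405, 0.456], [0.5, -0.002, -0.866]]
wrist_force: [-0.1, -0.6, -0.0]
gripper_width: 0.0001
grip_force: 0.0
```

```bash
python3 go.py .060 -.106 .016 180;python3 - <<'E'
from plant import env
import cv2,numpy as np
cv2.imwrite("pics/s4.png",cv2.resize(np.ascontiguousarray(env.camera("side")["color"][200:298,255:385,::-1]),None,fx=6,fy=6,interpolation=2))
E
```

```text
t 11.6 pos [ 0.6759 -0.0754  0.0914] goal [ 0.6708 -0.064   0.0696] F [-0.149  -0.5782 -0.032 ] J [-0.3744  0.8873  1.0623  0.3576  1.5819 -0.8581] w 8.749679266607898e-05 0.0
panel tcp [ 0.06   -0.106   0.0411]
shift [0.0003 0.0001 0.1673] turn [-0.0001  0.     -0.0005]
```

View pics/s4.png

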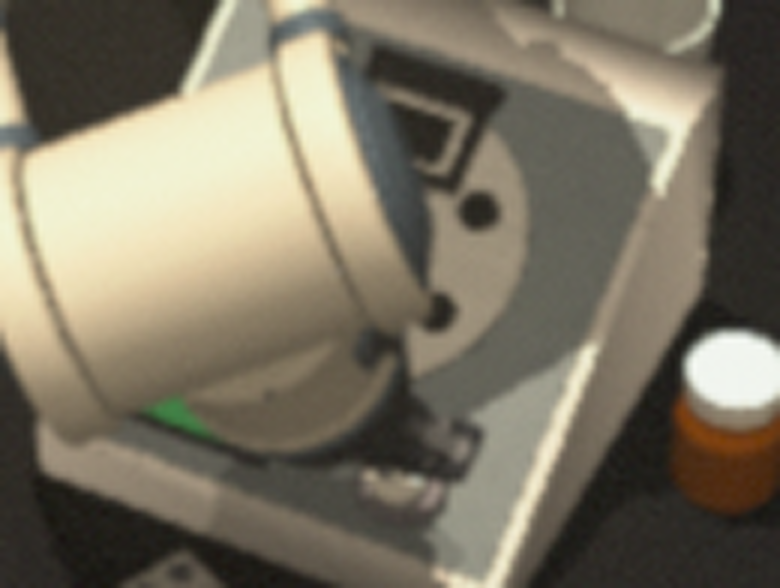

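Fingers' ends are at about (455,455) with the button just below at (400,485). I check the expected projection of the TCP.

```bash
python3 -c "
from fit import *
p=r.x
for q in([.06,-.106,.0411],[.06,-.106,.022],[.0597,-.1038,.022]):print((proj('side',p[:3]+Rp(p[3])@np.array(q))-[255,200]+.5)*6)
from plant import env
for n in('side',):
  c=env.camera(n)['color']
"
```

```text
[382.95026469 464.8348619 ]
[391.54047897 474.62873582]
[392.80927952 470.01200091]
```

The fingers are consistent with the expected offset. Pressing slowly.

Emit:
send_rows([
  [0, 0, 0.06, 0, 0, 0],
  [0, 0, 0.11, 0, 0, 0],
  [0, 0, 0.13, 0, 0, 0],
  [0, 0, 0.145, 0, 0, 0],
  [0, 0, 0.16, 0, 0, 0],
  [0, 0, 0.17, 0, 0, 0],
  [0, 0, 0.17, 0, 0, 0],
  [0, 0, 0.17, 0, 0, 0],
])

```text
t: 12.5
ee_pos: [0.6705, -0.0638, 0.0691]
orientation: [[-0.35, 0.914, -0.204], [0.792, 0.405, 0.456], [0.5, -0.002, -0.866]]
wrist_force: [-2.3, -1.2, 4.0]
gripper_width: 0.0002
grip_force: 2.0
```

```bash
python3 go.py .060 -.106 .016 180
```

```text
t 12.5 pos [ 0.6705 -0.0638  0.0691] goal [ 0.6708 -0.064   0.0696] F [-2.3347 -1.1757  3.9671] J [-0.3628  0.9007  1.1012  0.3623  1.5291 -0.8664] w 0.0002467580871030285 1.956867054104805
panel tcp [ 0.0598 -0.106   0.0154]
shift [ 0.0003  0.001  -0.0043] turn [-0.0001  0.     -0.0005]
```

Emit:
send_rows([
  [0, 0, 0.008, 0, 0, 0],
  [0, 0, 0.016, 0, 0, 0],
  [0, 0, 0.02, 0, 0, 0],
  [0, 0, 0.02, 0, 0, 0],
])

```text
t: 12.9
ee_pos: [0.6704, -0.063, 0.0675]
orientation: [[-0.35, 0.914, -0.203], [0.793, 0.405, 0.456], [0.499, -0.001, -0.867]]
wrist_force: [-3.0, -6.7, 17.6]
gripper_width: 0.0002
grip_force: 8.7
```

```bash
python3 go.py .060 -.106 .016 180
```

```text
t 12.9 pos [ 0.6704 -0.063   0.0675] goal [ 0.6708 -0.064   0.0696] F [-3.0338 -6.6894 17.5803] J [-0.3619  0.9013  1.1045  0.3628  1.5237 -0.8674] w 0.00020640977408997719 8.715369999990799
panel tcp [ 0.06   -0.1062  0.0136]
shift [ 0.001  -0.0003 -0.0162] turn [ 0.0001  0.0002 -0.0004]
```

Force reached 19 N against a hard stop after a spring-like rise, so the button is bottomed. Retreat.

Emit:
send_rows([
  [0, 0, -0.02, 0, 0, 0],
  [0, 0, -0.06, 0, 0, 0],
  [0, 0, -0.15, 0, 0, 0],
  [0, 0, -0.3, 0, 0, 0],
  [0, 0, -0.6, 0, 0, 0],
  [0, 0, -0.9, 0, 0, 0],
  [0, 0, -0.9, 0, 0, 0],
])

```text
t: 13.6
ee_pos: [0.7004, -0.1275, 0.1891]
orientation: [[-0.353, 0.915, -0.195], [0.795, 0.403, 0.453], [0.493, 0.005, -0.87]]
wrist_force: [-0.2, 0.9, -0.3]
gripper_width: 0.0
grip_force: 0.0
```

Emit:
send_rows([
  [0.0, 0.2, -0.3, 0, 0, 0],
  [0, 0.5, -0.5, 0, 0, 0],
  [0, 0.8, -0.6, 0, 0, 0],
  [0, 0.8, -0.6, 0, 0, 0],
  [0, 0.8, -0.6, 0, 0, 0],
])

```text
t: 14.1
ee_pos: [0.8162, -0.1114, 0.2538]
orientation: [[-0.347, 0.915, -0.207], [0.791, 0.404, 0.459], [0.504, -0.005, -0.864]]
wrist_force: [-0.1, 0.2, -1.6]
gripper_width: -0.0002
grip_force: 0.0
```

```bash
python3 go.py .060 -.106 .016 180|head -1;python3 - <<'E'
from plant import env
import cv2,numpy as np
a=[cv2.resize(np.ascontiguousarray(env.camera(n)["color"][185:305,255:385,::-1]),None,fx=3,fy=3,interpolation=2) for n in("side","top")]
cv2.imwrite("pics/e.png",np.hstack(a))
E
```

```text
t 14.1 pos [ 0.8162 -0.1114  0.2538] goal [ 0.6708 -0.064   0.0696] F [-0.1026  0.1914 -1.5627] J [-0.3555  1.0602  0.2251  0.4567  2.1935 -0.564 ] w -0.00023694961909667483 0.0
```

View pics/e.png

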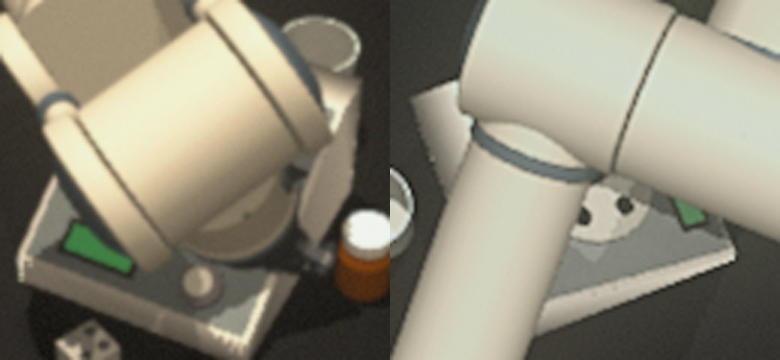

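The button at (205,285) stands up again, but the arm hides the wheel and joint 3 is near its limit. I move back inward and right to clear the view.

Emit:
send_rows([
  [0, -0.15, -0.1, 0, 0, 0],
  [0, -0.35, -0.25, 0, 0, 0],
  [0, -0.55, -0.4, 0, 0, 0],
  [0, -0.75, -0.55, 0, 0, 0],
  [0, -0.88, -0.63, 0, 0, 0],
  [0, -0.88, -0.63, 0, 0, 0],
])

```text
t: 14.8
ee_pos: [0.7146, -0.2134, 0.3435]
orientation: [[-0.35, 0.917, -0.191], [0.797, 0.399, 0.454], [0.492, 0.006, -0.87]]
wrist_force: [-0.2, -0.1, 0.4]
gripper_width: -0.0
grip_force: 0.0
```

Emit:
send_rows([
  [-0.15, -0.15, -0.1, 0, 0, 0],
  [-0.35, -0.35, -0.2, 0, 0, 0],
  [-0.55, -0.5, -0.25, 0, 0, 0],
  [-0.75, -0.7, -0.3, 0, 0, 0],
  [-0.95, -0.9, -0.4, 0, 0, 0],
  [-0.95, -0.9, -0.4, 0, 0, 0],
])

```text
t: 15.4
ee_pos: [0.6451, -0.4052, 0.3148]
orientation: [[-0.345, 0.918, -0.194], [0.797, 0.396, 0.457], [0.496, 0.003, -0.868]]
wrist_force: [0.0, 1.0, -0.2]
gripper_width: 0.0001
grip_force: 0.0
```

```bash
python3 go.py .060 -.106 .016 180|head -1;python3 - <<'E'
from plant import env
import cv2,numpy as np
cv2.imwrite("pics/e2.png",cv2.resize(np.ascontiguousarray(env.camera("side")["color"][185:285,255:385,::-1]),None,fx=6,fy=6,interpolation=2))
E
```

```text
t 15.4 pos [ 0.6451 -0.4052  0.3148] goal [ 0.6708 -0.064   0.0696] F [ 0.0485  0.9872 -0.2115] J [-0.7323  0.9933  0.2215  0.3095  2.3804 -0.9644] w 8.131239592031847e-05 0.0
```

View pics/e2.png

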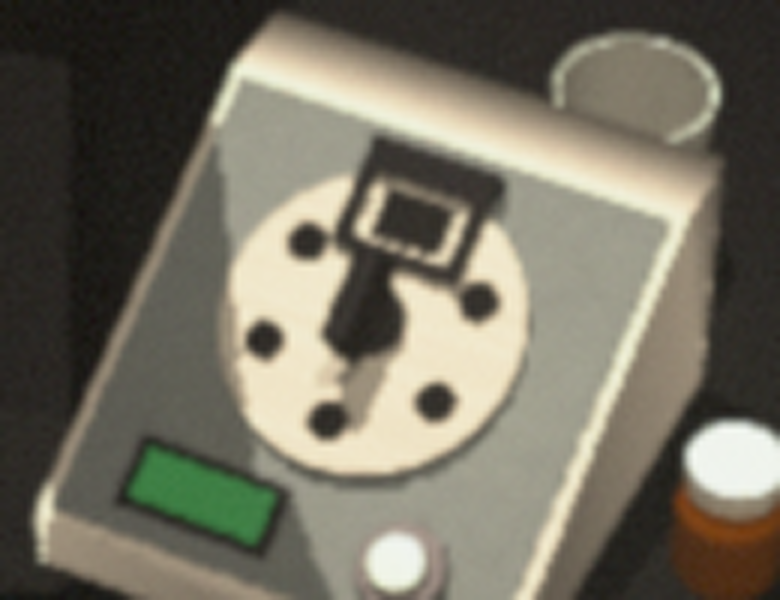

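The filter sits whole and centred in the window at (413,222), and the button is up at (397,562), white and lit. I bring joint 3 off its limit, then hand in.

Emit:
send_rows([
  [0.1, -0.1, 0.05, 0, 0, 0],
  [0.25, -0.24, 0.14, 0, 0, 0],
  [0.4, -0.38, 0.22, 0, 0, 0],
  [0.5, -0.48, 0.28, 0, 0, 0],
  [0.5, -0.48, 0.28, 0, 0, 0],
  [0.5, -0.48, 0.28, 0, 0, 0],
  [0.5, -0.48, 0.28, 0, 0, 0],
])

```text
t: 16.15
ee_pos: [0.5487, -0.3505, 0.3178]
orientation: [[-0.352, 0.916, -0.193], [0.795, 0.402, 0.454], [0.493, 0.006, -0.87]]
wrist_force: [-0.9, -0.8, 0.2]
gripper_width: 0.0001
grip_force: 0.0
```

```bash
python3 -c "
from plant import env
s=env.sense();print(s['joint_positions'],s['wrist_force']);print(env.finish_job())"
```

```text
[-0.76159076  0.73263521  0.76824134  0.22911464  2.10899397 -1.10576674] [-0.86092641 -0.78639788  0.23158609]
the job is handed in; nothing more can be done
None
```

The rectangular filter is centred in the window (wheel about 0.3° off before release, unmoved since), the button was pressed to its stop and came back up, no bystander was touched as far as the pictures show, and the job was handed in at about 16 s; no verdict was returned.

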